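# Snug the tester's spindle onto a tappet with the inner knob only

### The job

Push the carriage of the bench tester by its upright post fully home, so that the tappet stands under the spindle. Then turn only the small inner knob clockwise until the spindle foot bears snugly on the tappet with a force of about 12 N, feeling for the contact and never squeezing it beyond 25 N. Do not drag the large outer ring round with it (it carries the zero setting), leave the two spare tappets where they stand, and let go of everything at the end.

Things in the scene. Friction and masses are not known exactly. Their poses are not given: they have to be found in the camera images.
- stand: bench tester, a grey fixed stand: base plate 260 x 250 x 14 mm (x from -140 to +120 mm), two columns of 22 mm diameter at y = +-62 mm under a bridge (56 mm along x, 160 mm along y, top 120 mm above the bench). Origin on the bench under the common vertical axis of ring, knob and spindle; z up, +x the way the carriage slides home
- knob_top (a point): centre of the top face of the small inner knob: knurled steel, 28 mm diameter, grip 26 mm tall above a 4 mm thin neck, standing on the outer ring, so its top is 30 mm above the ring's top and 170 mm above the bench; on the axis of the stand
- ring_mark (a point): line mark on the flat top of the large outer ring (dark steel, 72 mm diameter, 16 mm high, top 140 mm above the bench), 33 mm from the axis. The ring carries the zero setting. Friction holds it against about 0.32 N m, and the inner knob is borne in it, so any torque put on the knob acts on the ring too
- feed (a joint): angle of the inner knob relative to the ring (rad): 0 at the start, growing clockwise seen from above, up to 3.0; lowers the spindle 6 mm per radian. Turning takes about 0.15 N m, plus 0.006 N m per newton at the foot. Held still after a small turn, friction eases off and the knob twists back with those 0.006 N m per newton alone. Let go, it stays put under foot loads up to 24 N
- carriage (a joint): travel of the carriage (m): 0 pulled out as at the start, 0.040 fully home against its stop, where the tappet stands under the spindle. It slides with about 2.5 N of friction and stays where it is left
- post_top (a point): centre of the top of the carriage's upright black post (18 mm diameter, free for 60 mm below its top), by which the carriage is pushed home along the stand's +x. Its top is 100 to 106 mm above the bench; it lies 140 mm in front (-x) of the stand's axis when the carriage is out, 100 mm when home
- tappet: bucket tappet, a plain steel cylinder of 32 mm diameter and 26 mm height, loose in a shallow round pocket on the carriage; origin at the centre of its underside, z up
- tappet_centre (a point): centre of that tappet, half-way up. When home it stands under the spindle, which hangs below the bridge on the knob's axis and ends in a spring-loaded round foot of 20 mm diameter. The gap from foot to tappet before turning differs from start to start, 4 to 10 mm. Once they touch, the foot's spring yields 1 mm per 9 N (54 N per radian of the inner knob)
- spare_a_centre (a point): centre (half-way up) of a spare tappet of the same size standing on the base plate at the back left (+x, +y), to be left alone
- spare_b_centre (a point): centre (half-way up) of a spare tappet of the same size standing on the base plate at the back right (+x, -y), to be left alone
Mind the look-alikes: they are no part of the job. Leave any brown or red look-alike of the tappet alone.

How it is judged:
By the outcome, as a careful person would: the job done as asked, in the order asked, and still so for the second after the job is handed in, with the robot touching nothing.
It also fails if it takes over 72 s, if anything falls off the work surface, if the arm or the gripper's body presses on something with over 40 N, if the wrist force passes 120 N, or if a joint passes its speed limit or range.

### The arm

A 6-joint arm with a two-finger parallel gripper is mounted at the origin on the work surface. World frame = base frame: x ahead of the robot, y to its left, z up, the work surface at z = 0. Lengths are in m, angles in rad, forces in N, time in s.
With the tool pointing down it reaches from about 0.2 to 0.875 m from the base axis. Payload 3.4 kg.
Tool frame: the origin (TCP) lies on the mounting face of the last link; the fingertips stand arm.tip_extent ahead of it and the grasp point (between the pads) lies 180 mm ahead of it (arm.tip_extent is the distance from the TCP to the fingertips, in m); z points along the fingers, y is the line along which they close (so a half turn about z gives the same grasp; the last joint's range is limited). The gripper opens to 94 mm and grips with 3 to 60 N. Pads are 16 mm wide; open, the fingers measure 119 mm over their backs; the gripper's body (75 mm by 177 mm) begins 78 mm behind the grasp point.
Start: joints at [-1.327, 0.276, 1.505, -0, 1.361, -0.121], TCP at [0.205, -0.537, 0.405] pointing down, gripper open.
Joint ranges: [-2.89, 2.89], [-0.75, 2.08], [0.22, 2.7], [-1.18, 4.32], [0.11, 2.71], [-2.7, 2.7]. Speed limits (rad/s): [2.57, 2.57, 3.14, 3.14, 3.14, 3.14].

### API

Orientations are given as a rotation vector (axis times angle).
In Python, from rig import arm gives the robot as it stands.
- The arm moves only by the tool move_arm, never from a script. Its arguments are lists of equal length, an entry for each row: "delta_pos": the shift along the tool's x, y, z in mm, a list of three; "twist": the turn about the tool's z in rad; "jaw": the opening, from 0 (shut) to 1 (fully open). In form: {"delta_pos": [[dx, dy, dz], ...], "twist": [twist, ...], "jaw": [jaw, ...]}. A call has 1 to 12 rows; each row is the pose to reach, as a shift and turn from the pose commanded when the call began, along the tool's axes at that moment; what a row does not reach only later rows make up. A row lasts 1/8 s, in which the tool goes at most 62.5 mm and 10.7 degrees, less where a joint would pass 70% of its speed; a pose out of reach is approached as far as the arm can. A call with a gripper value outside its range is refused whole. The fingers move at their own pace and stop on an object; the grip force is fixed at half the most. Time passes only in rows, so rows that repeat a pose let the fingers close. It gives the time, the measured TCP pose, the force, the opening and the grip force at its end, in the units of the state.
- arm.get_obs(): the state, without advancing time (a new reading comes with each control period).
- arm.read_camera(name): name is "side" or "top" or "wrist"; returns the picture (400x640x3 uint8, red, green, blue); there is no depth.
- arm.camera_params(name): a dict with "K" (3x3 intrinsics, pixels), "rvec" (rotation vector, rad) and "tvec" (3), from world to camera coordinates, as OpenCV has them; the wrist camera has in their place "mount" (4x4, takes a point from camera to tool coordinates, whose origin is the TCP and whose axes are the flange's). Camera axes: x right, y down, z forward; pixel columns grow to the right and rows downward; lengths in m; the calibration is good to about 2 mm. A picture is of the moment at which its call begins: read the wrist's pose just before it. camera_params takes no time and is no camera call.
- arm.sign_off(): hands the job in; it is judged then, once.
The state is a dict: "time": time; "qpos": joint angles; "qd": joint speeds; "tau": joint torques, N m; "tcp_pos": TCP position; "orientation": TCP orientation; "contact_force": force on the tool from outside, world axes, zero at the start; "moment": the same for the moment, N m; "finger_gap": opening from 0.0 (shut) to 1.0 (fully open); "gripper_force": force on a finger pad.
Only numpy, scipy, OpenCV 4.12 (cv2) and the standard library are available. Lean on these libraries where they do the work, as an engineer would, in place of code of your own. Each camera call takes 0.05 s, during which the arm holds its last target. There are 200 camera calls.

## Working session

There is one attempt and no reset: what is moved stays moved. The work goes in short steps, Python scripts to look and compute and a tool call to move; the robot and the scene stay as the last step left them, time stands still between calls to the robot, and variables do not carry over. Pictures are saved under pics/ and viewed, at most 10 in all, crops included, and the job is handed in when it is done.

Besides the shell and the picture viewer there is one more tool, called after "Emit:" as name(argument=value, ...), one argument or row to a line, values as JSON. move_arm: Moves the arm, as the interface text tells. Its arguments: {"type":"object","properties":{"delta_pos":{"type":"array"},"twist":{"type":"array"},"jaw":{"type":"array"}},"required":["delta_pos","twist","jaw"]}

```bash
mkdir -p pics; ls
python3 - <<'E'
from rig import arm
import cv2
print(arm.tip_extent)
for n in("top","side"):
    im=arm.read_camera(n); cv2.imwrite(f"pics/{n}0.png",im[:,:,::-1])
    print(n,arm.camera_params(n))
print(arm.camera_params("wrist")); print(arm.get_obs())
E
```

```text
pics
0.1992
top {'K': array([[454.33004193,   0.        , 320.96526139],
       [  0.        , 454.33004193, 196.89323616],
       [  0.        ,   0.        ,   1.        ]]), 'rvec': array([ 2.18727347, -2.12145802,  0.17275558]), 'tvec': array([-0.06046621,  0.60664338,  0.8216554 ])}
side {'K': array([[457.65939767,   0.        , 309.89068504],
       [  0.        , 457.65939767, 205.67421105],
       [  0.        ,   0.        ,   1.        ]]), 'rvec': array([ 2.26018073, -0.9755972 ,  0.36874136]), 'tvec': array([-0.40186017,  0.39515012,  0.58581609])}
{'K': array([[281.38428712,   0.        , 316.73582791],
       [  0.        , 281.38428712, 202.10021649],
       [  0.        ,   0.        ,   1.        ]]), 'mount': array([[ 3.95124971e-04, -9.72013390e-01, -2.34925122e-01,
         6.77633463e-02],
       [ 9.99999851e-01,  4.72603366e-04, -2.73499435e-04,
        -4.92647536e-04],
       [ 3.76871517e-04, -2.34924979e-01,  9.72013432e-01,
         2.10857026e-02],
       [ 0.00000000e+00,  0.00000000e+00,  0.00000000e+00,
         1.00000000e+00]])}
{'time': 0.1, 'qpos': array([-1.32698549e+00,  2.76540159e-01,  1.50596248e+00, -2.79226247e-05,
        1.36069492e+00, -1.21002095e-01]), 'qd': array([ 0.00025226, -0.00055241, -0.0042828 , -0.00150698, -0.00105897,
        0.00104174]), 'tau': array([ 2.08099649e-03, -4.05456913e+01, -2.37780064e+01,  7.04563572e-02,
        2.99117051e-02, -5.12698841e-05]), 'tcp_pos': array([ 0.20509304, -0.53699792,  0.40390374]), 'orientation': array([-3.08789835e+00, -5.69593106e-01,  1.97409295e-04]), 'contact_force': array([ 0.31201333,  0.01226068, -0.28971669]), 'moment': array([-0.01291444,  0.00218429,  0.04150763]), 'gripper_force': 0.0, 'finger_gap': 1.003711619175415}
```

View pics/top0.png

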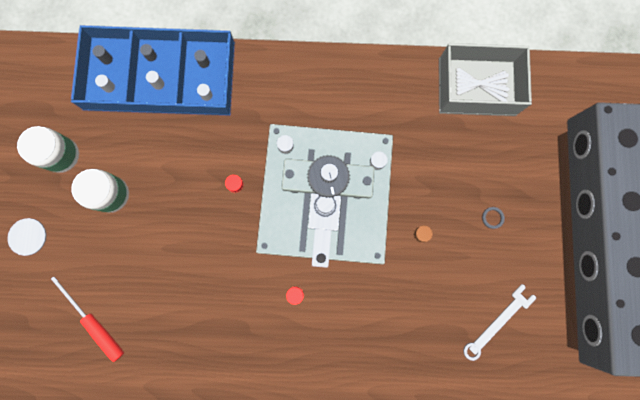

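View pics/side0.png

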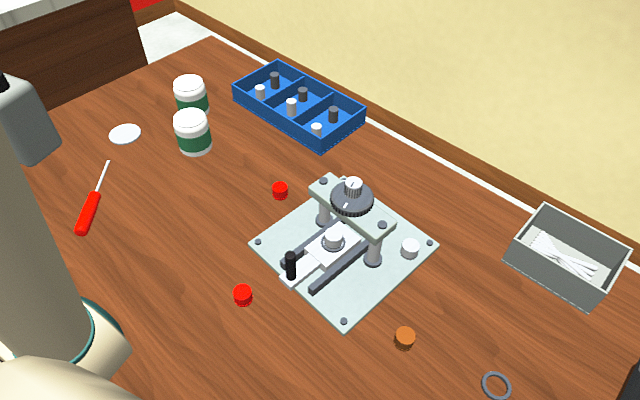

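The top view shows the stand around (325,195), with the knob at (329,173), the post at (321,258), the tappet at (325,205) and the spares at (285,143) and (379,160). The red look-alikes are at (233,183) and (294,296), and the brown one at (424,233). I choose the black post on the white carriage and the small light knob on the dark ring, and will check both in a close crop.

```bash
cat > h.py <<'E'
import numpy as np, cv2
from rig import arm
from scipy.spatial.transform import Rotation as R
def ray(n,uv):
    p=arm.camera_params(n); A=R.from_rotvec(p["rvec"]).as_matrix()
    d=A.T@np.linalg.solve(p["K"],[*uv,1]); return -A.T@p["tvec"],d
def atz(n,uv,z):
    c,d=ray(n,uv); return c+d*(z-c[2])/d[2]
def proj(n,X):
    p=arm.camera_params(n); return cv2.projectPoints(np.array([X],float),p["rvec"],p["tvec"],p["K"],None)[0].ravel()
def wrist():
    o=arm.get_obs(); im=arm.read_camera("wrist"); p=arm.camera_params("wrist")
    T=np.eye(4);T[:3,:3]=R.from_rotvec(o["orientation"]).as_matrix();T[:3,3]=o["tcp_pos"]
    return im,T@p["mount"],p["K"]
def watz(M,K,uv,z):
    d=M[:3,:3]@np.linalg.solve(K,[*uv,1]); c=M[:3,3]; return c+d*(z-c[2])/d[2]
E
python3 - <<'E'
from h import *
a=cv2.imread("pics/top0.png")[115:275,250:400]; b=cv2.imread("pics/side0.png")[165:325,245:445]
a=cv2.resize(a,None,fx=3.5,fy=3.5)[:, :]; b=cv2.resize(b,None,fx=2,fy=2)
c=np.zeros((560,800,3),np.uint8); c[:,:525]=a[:560]; c[:320,525:]=b[:,60:335]
cv2.imwrite("pics/crop.png",c)
for n,uv,z in[("top",(329,172),.17),("side",(353,184),.17),("top",(321,258),.103),("side",(291,255),.103),
 ("top",(271,125),.014),("top",(392,136),.014),("top",(384,264),.014),("top",(257,253),.014)]:
    print(n,uv,atz(n,uv,z).round(4))
E
```

```text
top (329, 172) [ 0.6316 -0.052   0.17  ]
side (353, 184) [ 0.6307 -0.053   0.17  ]
top (321, 258) [ 0.4923 -0.0443  0.103 ]
side (291, 255) [ 0.4959 -0.0438  0.103 ]
top (271, 125) [0.7556 0.0625 0.014 ]
top (392, 136) [ 0.7412 -0.182   0.014 ]
top (384, 264) [ 0.4852 -0.1682  0.014 ]
top (257, 253) [0.4991 0.078  0.014 ]
```

View pics/crop.png

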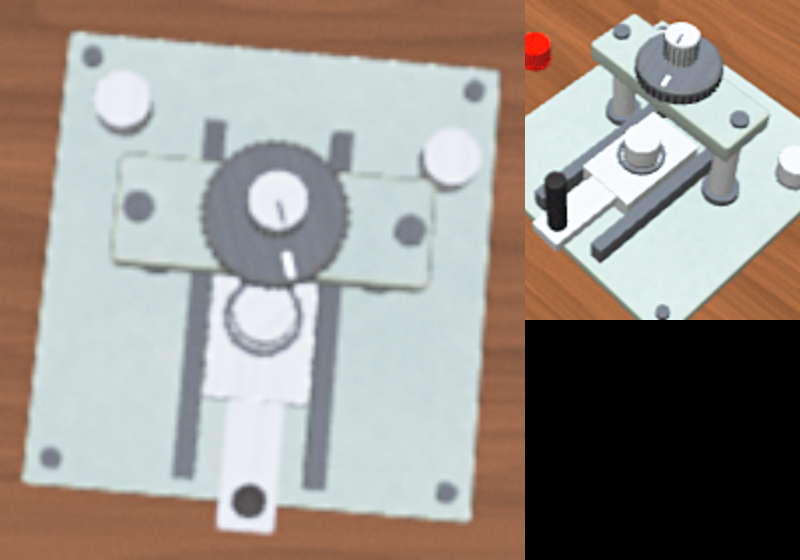

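Both choices hold: the knob is at about (0.631,-0.0525) and the post at (0.493,-0.044), 140 mm apart at a yaw of about -3.3°. Next I move in front of the post, at height, with the jaw shut.

Emit:
move_arm(
  delta_pos=[
    [45,-41,0],
    [90,-82,0],
    [135,-123,0],
    [180,-164,0],
    [225,-205,0],
    [270,-246,0],
    [315,-287,0],
    [360,-328,0],
    [395,-360,0],
    [409,-373,0],
    [409,-373,0],
  ],
  twist=[0.1,0.2,0.3,0.42,0.42,0.42,0.42,0.42,0.42,0.42,0.42],
  jaw=[0,0,0,0,0,0,0,0,0,0,0],
)

```text
time: 1.48
tcp_pos: [0.4543, -0.0418, 0.4043]
orientation: [-3.141, 0.082, 0.001]
contact_force: [0.3, -0.8, -0.3]
finger_gap: 0.002
gripper_force: 0.0
```

Run:
```python
from h import *
im,M,K=wrist(); np.savez("w1.npz",M=M,K=K)
cv2.imwrite("pics/w1.png",im[:,:,::-1])
o=arm.get_obs(); print(o["time"],o["tcp_pos"],R.from_rotvec(o["orientation"]).as_matrix()[:,0],M[:3,3],o["contact_force"])
for P in[(0.631,-.0525,.17),(.493,-.0443,.103)]:
    c=K@(M[:3,:3].T@(np.array(P)-M[:3,3])); print(c[:2]/c[2])
```

```text
1.525 [ 0.45402898 -0.04259089  0.4043099 ] [ 0.99856298 -0.05358107 -0.00101794] [ 0.52181188 -0.04480802  0.38311708] [ 0.43401501  0.38026831 -1.33017569]
[319.95541311 -41.02780877]
[317.7989905  163.67128435]
```

View pics/w1.png

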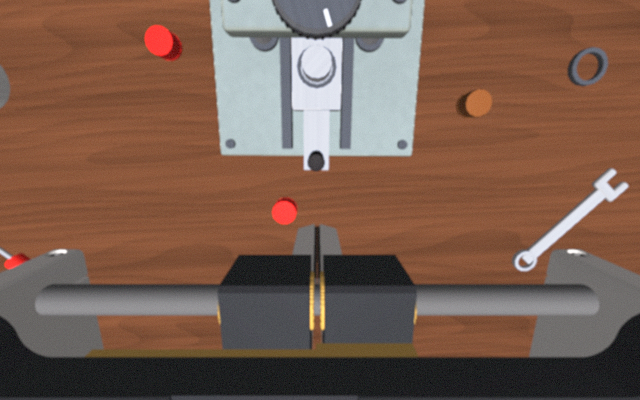

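The wrist view shows the post top at (316,160), against a predicted (318,164), so the estimates agree. Next I descend in front of it and begin the push.

Emit:
move_arm(
  delta_pos=[
    [0,0,45],
    [0,0,90],
    [0,0,125],
    [0,0,140],
    [0,0,140],
    [10,0,140],
    [20,0,140],
    [30,0,140],
    [40,0,140],
    [48,0,140],
    [48,0,140],
  ],
  twist=[0,0,0,0,0,0,0,0,0,0,0],
  jaw=[0,0,0,0,0,0,0,0,0,0,0],
)

```text
time: 2.9
tcp_pos: [0.5033, -0.0455, 0.2646]
orientation: [3.14, -0.087, 0.003]
contact_force: [-1.0, -0.0, 1.0]
finger_gap: 0.004
gripper_force: 0.0
```

Emit:
move_arm(
  delta_pos=[
    [3,0,0],
    [6,0,0],
    [8,0,0],
    [8,0,0],
  ],
  twist=[0,0,0,0],
  jaw=[0,0,0,0],
)

```text
time: 3.4
tcp_pos: [0.5101, -0.0458, 0.2646]
orientation: [-3.14, 0.087, -0.0]
contact_force: [-1.6, 0.7, 0.7]
finger_gap: 0.004
gripper_force: 0.9
```

Emit:
move_arm(
  delta_pos=[
    [2,0,0],
    [4,0,0],
    [4,0,0],
  ],
  twist=[0,0,0],
  jaw=[0,0,0],
)

```text
time: 3.78
tcp_pos: [0.5143, -0.0461, 0.2646]
orientation: [-3.14, 0.087, -0.0]
contact_force: [-1.4, 1.5, -0.1]
finger_gap: 0.004
gripper_force: 0.9
```

Emit:
move_arm(
  delta_pos=[
    [2,0,0],
    [3,0,0],
    [3,0,0],
  ],
  twist=[0,0,0],
  jaw=[0,0,0],
)

```text
time: 4.15
tcp_pos: [0.5165, -0.0462, 0.2645]
orientation: [-3.14, 0.087, 0.003]
contact_force: [-4.7, 1.0, 2.8]
finger_gap: 0.003
gripper_force: 2.5
```

Emit:
move_arm(
  delta_pos=[
    [1,0,0],
    [2,0,0],
    [2,0,0],
  ],
  twist=[0,0,0],
  jaw=[0,0,0],
)

```text
time: 4.53
tcp_pos: [0.5173, -0.0462, 0.2646]
orientation: [-3.14, 0.086, 0.008]
contact_force: [-8.9, 1.5, 5.8]
finger_gap: 0.002
gripper_force: 4.3
```

Run:
```python
from h import *
im=arm.read_camera("side"); cv2.imwrite("pics/s1.png",cv2.resize(im[160:340,230:450,::-1],None,fx=3,fy=3))
o=arm.get_obs(); print(o["time"],o["tcp_pos"],o["contact_force"])
```

```text
4.575 [ 0.517246   -0.04619488  0.26454295] [-8.46212118  1.34946272  5.49129474]
```

View pics/s1.png

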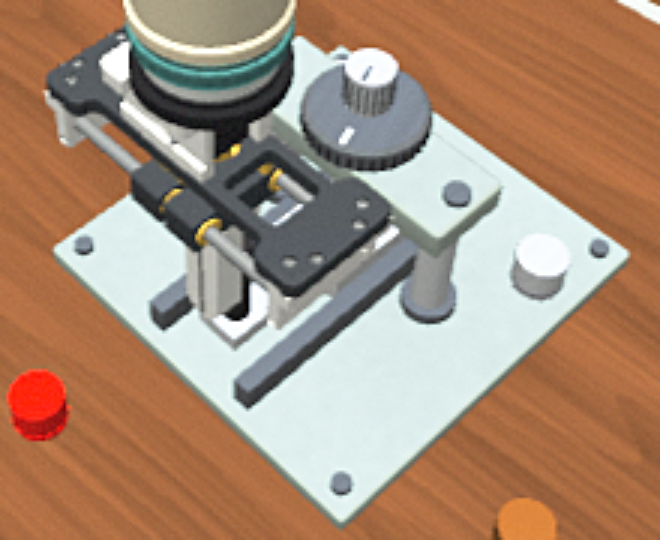

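The carriage end sits inside the plate edge and the force is rising without travel, so it is at its stop. One more small push to confirm, then back off and rise.

Emit:
move_arm(
  delta_pos=[
    [1.5,0,0],
    [2,0,0],
    [2,0,0],
  ],
  twist=[0,0,0],
  jaw=[0,0,0],
)

```text
time: 4.95
tcp_pos: [0.518, -0.0462, 0.2645]
orientation: [-3.14, 0.086, 0.015]
contact_force: [-11.5, 1.5, 9.2]
finger_gap: 0.004
gripper_force: 6.1
```

Emit:
move_arm(
  delta_pos=[
    [-15,0,0],
    [-30,0,0],
    [-30,0,-50],
    [-30,0,-100],
    [-30,0,-140],
    [-30,0,-140],
  ],
  twist=[0,0,0,0,0,0],
  jaw=[0,0,0,0,0.5,0.6],
)

```text
time: 5.7
tcp_pos: [0.4919, -0.0452, 0.4082]
orientation: [3.138, -0.087, 0.015]
contact_force: [-0.2, -0.8, -0.8]
finger_gap: 0.179
gripper_force: 0.0
```

Run:
```python
from h import *
im,M,K=wrist(); im2=arm.read_camera("side"); 
c=np.zeros((560,800,3),np.uint8); c[:260,:440]=cv2.resize(im[0:130,210:430],None,fx=2,fy=2); c[270:550,:360]=cv2.resize(im2[175:315,245:425],None,fx=2,fy=2)
t=arm.read_camera("top")[115:275,250:350]; c[:560,450:800]=cv2.resize(t,None,fx=3.5,fy=3.5)
cv2.imwrite("pics/c2.png",c[:,:,::-1]); np.savez("w2.npz",M=M,K=K)
o=arm.get_obs(); print(o["time"],o["tcp_pos"],o["qpos"],o["contact_force"],o["moment"])
for P in[(0.631,-.0525,.17),(.5312,-.0468,.103)]:
    q=K@(M[:3,:3].T@(np.array(P)-M[:3,3])); print(q[:2]/q[2],proj("side",P),proj("top",P))
```

```text
5.85 [ 0.49057787 -0.04482165  0.40362509] [-2.32422580e-01  1.52363036e-01  1.67286653e+00 -1.02087136e-04
  1.31742001e+00  1.39370616e+00] [-0.19060332  0.25240908 -0.40306198] [ 0.04717025  0.0087854  -0.00753516]
[316.37798845  31.50113705] [352.88348339 183.75381399] [329.27203139 172.37426685]
[316.178307   165.85246772] [307.69182928 242.97108459] [323.10175515 235.64185195]
```

View pics/c2.png

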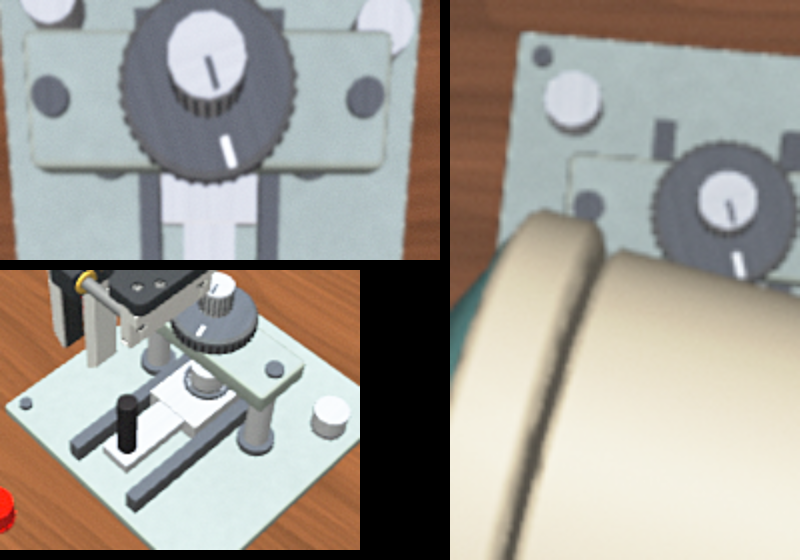

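In the side crop the post is at (308,241), against (307.7,243) predicted for home, so the carriage is home. The knob top in the wrist view is at about (313,26). Next I move above the knob, turned back to leave clockwise range, with the jaw open.

Emit:
move_arm(
  delta_pos=[
    [0,0,0],
    [20,0,0],
    [50,-1,0],
    [80,-1,0],
    [110,-2,0],
    [130,-2,0],
    [142,-2,0],
    [142,-2,0],
    [142,-2,0],
    [142,-2,0],
    [142,-2,0],
    [142,-2,0],
  ],
  twist=[-0.18,-0.36,-0.54,-0.72,-0.9,-1.08,-1.26,-1.44,-1.62,-1.8,-1.98,-2.1],
  jaw=[0.7,0.7,0.7,0.7,0.7,0.7,0.7,0.7,0.7,0.7,0.7,0.7],
)

```text
time: 7.35
tcp_pos: [0.6328, -0.0507, 0.4021]
orientation: [-1.63, -2.681, 0.002]
contact_force: [0.3, 0.7, 0.3]
finger_gap: 0.701
gripper_force: 0.0
```

Run:
```python
from h import *
im,M,K=wrist(); np.savez("w3.npz",M=M,K=K)
cv2.imwrite("pics/w3.png",im[:,:,::-1])
o=arm.get_obs(); print(o["time"],o["tcp_pos"],o["qpos"],o["contact_force"],o["moment"],o["finger_gap"])
print(R.from_rotvec(o["orientation"]).as_matrix().round(4))
P=(0.632,-.0515,.17);q=K@(M[:3,:3].T@(np.array(P)-M[:3,3])); print(q[:2]/q[2])
```

```text
7.4 [ 0.63275199 -0.05072327  0.40217619] [-1.89491765e-01  3.68675911e-01  1.37238159e+00 -1.60756355e-04
  1.40434733e+00 -6.69821204e-01] [-0.88577663  0.04796041 -0.2494564 ] [-0.07393296 -0.10085645  0.00010852] 0.70239012954526
[[-4.621e-01  8.868e-01 -3.800e-03]
 [ 8.868e-01  4.621e-01  6.000e-04]
 [ 2.200e-03 -3.100e-03 -1.000e+00]]
[316.1504892  224.56721476]
```

View pics/w3.png

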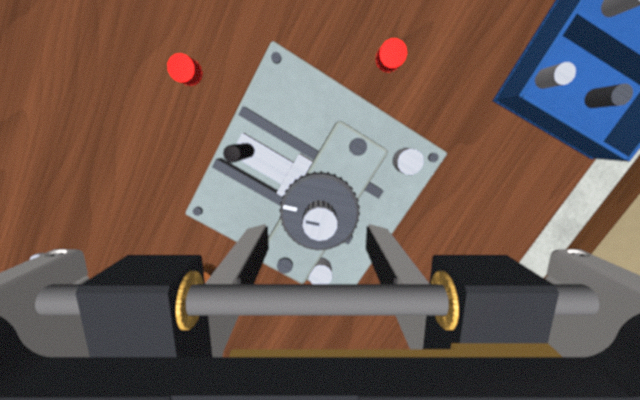

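The knob top centre is at (320,224), within about 3 mm of the expected point, so the tool stands over the knob. The spares, the red pieces and the rest are well clear. I descend and grip.

Emit:
move_arm(
  delta_pos=[
    [0,0,30],
    [0,0,50],
    [0,0,57],
    [0,0,57],
  ],
  twist=[0,0,0,0],
  jaw=[0.6,0.5,0.45,0.45],
)

```text
time: 7.9
tcp_pos: [0.6329, -0.0507, 0.3466]
orientation: [-1.638, -2.679, 0.001]
contact_force: [1.0, 0.7, 0.8]
finger_gap: 0.451
gripper_force: 0.0
```

Run:
```python
from h import *
im=arm.read_camera("side"); cv2.imwrite("pics/s3.png",cv2.resize(im[130:260,280:430,::-1],None,fx=4,fy=4))
o=arm.get_obs(); print(o["time"],o["tcp_pos"],o["contact_force"],o["moment"],o["finger_gap"])
```

```text
7.95 [ 0.63315195 -0.05073984  0.34752026] [-0.05857735 -0.4692573   0.69827451] [ 0.02219813 -0.12726357  0.00051136] 0.45273376930651865
```

View pics/s3.png

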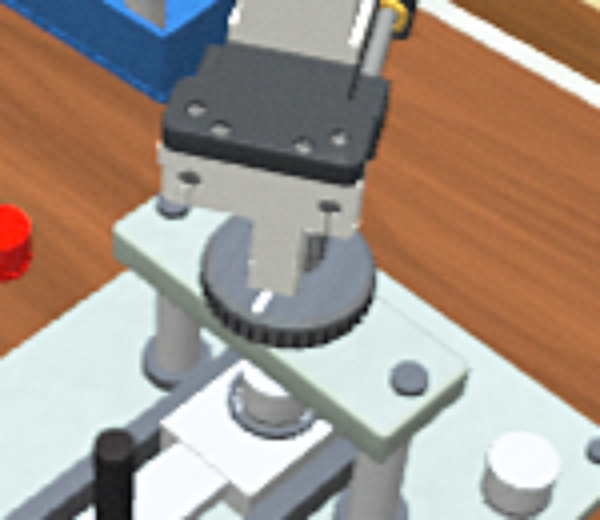

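The fingers straddle the knob with their tips above the ring. Now I close.

Emit:
move_arm(
  delta_pos=[
    [0,0,0],
    [0,0,0],
    [0,0,0],
    [0,0,0],
    [0,0,0],
    [0,0,0],
  ],
  twist=[0,0,0,0,0,0],
  jaw=[0.36,0.33,0.3,0.28,0.2,0.2],
)

```text
time: 8.7
tcp_pos: [0.6336, -0.0504, 0.3483]
orientation: [1.637, 2.679, 0.003]
contact_force: [4.1, 2.3, 3.2]
finger_gap: 0.291
gripper_force: 30.0
```

```bash
cat > rd.py <<'E'
from h import *
def m(n=4):
    L=[]
    for i in range(n):
        arm.read_camera("wrist"); L.append(arm.get_obs())
    a=np.mean([np.r_[o["contact_force"],o["moment"],o["tcp_pos"]] for o in L],0); s=np.std([o["moment"][2] for o in L])
    Rm=R.from_rotvec(L[-1]["orientation"]).as_matrix()
    print("t%.2f F%s M%s p%s yaw %.4f sMz %.4f gap %.3f gf %.1f"%(L[-1]["time"],a[:3].round(1),a[3:6].round(4),a[6:].round(4),np.arctan2(Rm[1,0],Rm[0,0]),s,L[-1]["finger_gap"],L[-1]["gripper_force"]))
if __name__=="__main__": m()
E
python3 rd.py
```

```text
t8.90 F[4.2 2.8 3.4] M[ 0.4767 -0.9348  0.0122] p[ 0.6336 -0.0505  0.3483] yaw 2.0447 sMz 0.0147 gap 0.289 gf 30.0
```

Emit:
move_arm(
  delta_pos=[
    [0,1,0],
    [0,1.5,0],
    [0,1.5,0],
  ],
  twist=[0,0,0],
  jaw=[0.2,0.2,0.2],
)

```text
time: 9.28
tcp_pos: [0.6342, -0.0502, 0.3483]
orientation: [1.637, 2.68, -0.001]
contact_force: [2.3, 1.2, 5.7]
finger_gap: 0.293
gripper_force: 30.0
```

```bash
python3 rd.py
```

```text
t9.47 F[2.  1.2 5.5] M[ 0.3201 -0.6067  0.0158] p[ 0.6342 -0.0502  0.3483] yaw 2.0448 sMz 0.0276 gap 0.294 gf 30.0
```

Emit:
move_arm(
  delta_pos=[
    [0,1,-0.5],
    [0,1.3,-1],
    [0,1.3,-1],
    [0,1.3,-1],
    [0,1.3,-1],
    [0,1.3,-1],
    [0,1.3,-1],
    [0,1.3,-1],
    [0,1.3,-1],
    [0,1.3,-1],
  ],
  twist=[0,0,0.05,0.1,0.15,0.2,0.25,0.3,0.3,0.3],
  jaw=[0.2,0.2,0.2,0.2,0.2,0.2,0.2,0.2,0.2,0.2],
)

```text
time: 10.72
tcp_pos: [0.6349, -0.0499, 0.3483]
orientation: [-2.019, -2.406, 0.004]
contact_force: [-0.3, -2.5, 3.6]
finger_gap: 0.291
gripper_force: 30.0
```

```bash
python3 rd.py
```

```text
t10.93 F[-1.5 -2.8  3.9] M[-0.6053  0.1994  0.0289] p[ 0.6349 -0.0499  0.3483] yaw 1.7451 sMz 0.0105 gap 0.291 gf 30.0
```

Emit:
move_arm(
  delta_pos=[
    [-0.7,-0.5,0],
    [-0.7,-0.5,-1],
    [-0.7,-0.5,-1],
    [-0.7,-0.5,-1],
    [-0.7,-0.5,-1],
    [-0.7,-0.5,-1],
    [-0.7,-0.5,-1],
    [-0.7,-0.5,-1],
  ],
  twist=[0.05,0.1,0.15,0.2,0.25,0.3,0.3,0.3],
  jaw=[0.2,0.2,0.2,0.2,0.2,0.2,0.2,0.2],
)

```text
time: 11.92
tcp_pos: [0.635, -0.0502, 0.3485]
orientation: [-2.355, -2.077, 0.002]
contact_force: [-0.1, -2.6, -5.3]
finger_gap: 0.295
gripper_force: 30.0
```

```bash
python3 rd.py
python3 - <<'E'
from h import *
im=arm.read_camera("side"); cv2.imwrite("pics/s4.png",cv2.resize(im[130:260,280:430,::-1],None,fx=4,fy=4))
E
```

```text
t12.12 F[ 0.6 -2.7 -6.6] M[-0.5009 -0.2351  0.0706] p[ 0.635  -0.0502  0.3485] yaw 1.4451 sMz 0.0260 gap 0.290 gf 30.0
```

View pics/s4.png

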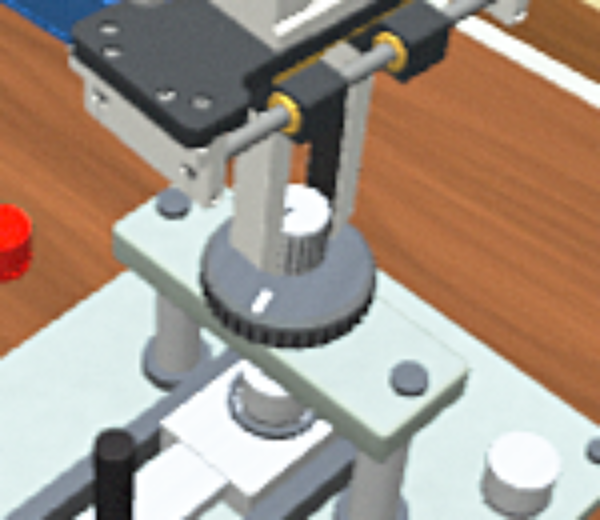

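The ring mark has stayed at (262,300) while the knob turned. I relax the side and vertical forces and continue in smaller steps.

Emit:
move_arm(
  delta_pos=[
    [-0.8,0,1.5],
    [-1.2,0.3,1.5],
    [-1.2,0.3,1.5],
    [-1.2,0.3,1.5],
  ],
  twist=[0.04,0.08,0.08,0.08],
  jaw=[0.2,0.2,0.2,0.2],
)

```text
time: 12.68
tcp_pos: [0.6349, -0.0507, 0.3484]
orientation: [-2.436, -1.981, -0.001]
contact_force: [-1.7, 1.9, -1.9]
finger_gap: 0.293
gripper_force: 30.0
```

```bash
sed -i 's/m()$/m(8)/' rd.py; python3 rd.py
```

```text
t13.07 F[-2.9  3.5  0.5] M[0.63   0.4629 0.0652] p[ 0.6349 -0.0507  0.3484] yaw 1.3650 sMz 0.0301 gap 0.289 gf 30.0
```

Emit:
move_arm(
  delta_pos=[
    [0,0,0],
    [0,0,0],
    [0,0,0],
    [0,0,0],
  ],
  twist=[0.04,0.08,0.08,0.08],
  jaw=[0.2,0.2,0.2,0.2],
)

```text
time: 13.58
tcp_pos: [0.635, -0.0508, 0.3484]
orientation: [-2.514, -1.881, -0.001]
contact_force: [-3.5, 4.3, 1.5]
finger_gap: 0.29
gripper_force: 30.0
```

```bash
python3 rd.py
```

```text
t13.97 F[-3.1  4.4  0.8] M[0.7963 0.5484 0.0495] p[ 0.6349 -0.0507  0.3484] yaw 1.2848 sMz 0.0231 gap 0.289 gf 30.0
```

Emit:
move_arm(
  delta_pos=[
    [0.7,-1,0],
    [0.7,-1,0],
    [0.7,-1,0],
    [0.7,-1,0],
  ],
  twist=[0.04,0.08,0.08,0.08],
  jaw=[0.2,0.2,0.2,0.2],
)

```text
time: 14.48
tcp_pos: [0.6346, -0.0504, 0.3484]
orientation: [2.588, 1.781, 0.001]
contact_force: [-1.5, 3.6, 1.1]
finger_gap: 0.291
gripper_force: 30.0
```

```bash
python3 rd.py
```

```text
t14.88 F[-1.4  3.2  0.5] M[0.5677 0.2064 0.0659] p[ 0.6346 -0.0504  0.3484] yaw 1.2049 sMz 0.0382 gap 0.293 gf 30.0
```

Emit:
move_arm(
  delta_pos=[
    [0,0,0],
    [0,0,0],
    [0,0,0],
    [0,0,0],
  ],
  twist=[0.04,0.08,0.08,0.08],
  jaw=[0.2,0.2,0.2,0.2],
)

```text
time: 15.38
tcp_pos: [0.6347, -0.0504, 0.3484]
orientation: [2.657, 1.676, 0.001]
contact_force: [0.0, 3.5, 1.9]
finger_gap: 0.289
gripper_force: 30.0
```

```bash
python3 rd.py
```

```text
t15.78 F[-0.5  3.5  2.1] M[0.6354 0.0541 0.0894] p[ 0.6347 -0.0504  0.3484] yaw 1.1249 sMz 0.0266 gap 0.290 gf 30.0
```

Run:
```python
from rd import *
m(16)
```

```text
t16.57 F[0.4 3.9 3.1] M[ 0.7053 -0.0885  0.0915] p[ 0.6347 -0.0504  0.3484] yaw 1.1248 sMz 0.0267 gap 0.285 gf 30.0
```

Emit:
move_arm(
  delta_pos=[
    [0,0,0],
    [0,0,0],
    [0,0,0],
    [0,0,0],
  ],
  twist=[-0.06,-0.12,-0.12,-0.12],
  jaw=[0.2,0.2,0.2,0.2],
)

```text
time: 17.08
tcp_pos: [0.6346, -0.0504, 0.3483]
orientation: [2.553, 1.83, 0.001]
contact_force: [-0.6, 4.7, 4.4]
finger_gap: 0.289
gripper_force: 30.0
```

Run:
```python
from rd import *
m(16)
```

```text
t17.88 F[1.  4.5 4.6] M[ 0.815  -0.2643 -0.0449] p[ 0.6346 -0.0504  0.3483] yaw 1.2448 sMz 0.0329 gap 0.294 gf 30.0
```

Emit:
move_arm(
  delta_pos=[
    [0,0.3,0.5],
    [0,0.3,0.5],
    [0,0.3,0.5],
    [0,0.3,0.5],
    [0,0.3,0.5],
  ],
  twist=[0.06,0.12,0.16,0.16,0.16],
  jaw=[0.2,0.2,0.2,0.2,0.2],
)

```text
time: 18.5
tcp_pos: [0.6347, -0.0504, 0.3483]
orientation: [2.69, 1.622, 0.001]
contact_force: [-0.0, 4.9, 8.1]
finger_gap: 0.289
gripper_force: 30.0
```

```bash
sed -i 's/m(8)$/m(16)/' rd.py; python3 rd.py
```

```text
t19.30 F[0.5 5.1 7.5] M[ 0.8857 -0.128   0.08  ] p[ 0.6347 -0.0505  0.3483] yaw 1.0852 sMz 0.0341 gap 0.291 gf 30.0
```

Emit:
move_arm(
  delta_pos=[
    [0,0,0],
    [0,0,0],
    [0,0,0],
    [0,0,0],
  ],
  twist=[0.04,0.04,0.04,0.04],
  jaw=[0.2,0.2,0.2,0.2],
)

```text
time: 19.8
tcp_pos: [0.6347, -0.0505, 0.3483]
orientation: [2.722, 1.568, 0.001]
contact_force: [-0.4, 5.3, 7.6]
finger_gap: 0.291
gripper_force: 30.0
```

```bash
python3 rd.py
```

```text
t20.60 F[0.4 4.5 7.4] M[ 0.8755 -0.118   0.0882] p[ 0.6347 -0.0505  0.3483] yaw 1.0452 sMz 0.0336 gap 0.290 gf 30.0
```

Emit:
move_arm(
  delta_pos=[
    [0.8,-0.4,-1.5],
    [0.8,-0.4,-1.5],
    [0.8,-0.4,-1.5],
    [0.8,-0.4,-1.5],
  ],
  twist=[0.03,0.06,0.06,0.06],
  jaw=[0.2,0.2,0.2,0.2],
)

```text
time: 21.1
tcp_pos: [0.6349, -0.0502, 0.3485]
orientation: [2.768, 1.485, -0.002]
contact_force: [3.2, -0.4, -3.2]
finger_gap: 0.29
gripper_force: 30.0
```

```bash
python3 rd.py
```

```text
t21.90 F[ 4.2 -1.6 -7.1] M[-0.3505 -0.8663  0.1155] p[ 0.6349 -0.0501  0.3485] yaw 0.9847 sMz 0.0210 gap 0.290 gf 30.0
```

Emit:
move_arm(
  delta_pos=[
    [0,0,0],
    [0,0,0],
    [0,0,0],
    [0,0,0],
  ],
  twist=[0.03,0.06,0.06,0.06],
  jaw=[0.2,0.2,0.2,0.2],
)

```text
time: 22.4
tcp_pos: [0.6349, -0.0501, 0.3486]
orientation: [2.811, 1.401, -0.001]
contact_force: [4.4, -3.2, -9.0]
finger_gap: 0.292
gripper_force: 30.0
```

```bash
python3 rd.py
```

```text
t23.20 F[ 4.4 -2.6 -9. ] M[-0.5434 -0.96    0.1214] p[ 0.6349 -0.0501  0.3486] yaw 0.9249 sMz 0.0426 gap 0.290 gf 30.0
```

Emit:
move_arm(
  delta_pos=[
    [0,1,0.8],
    [0,1,0.8],
    [0,1,0.8],
    [0,1,0.8],
  ],
  twist=[-0.03,-0.06,-0.06,-0.06],
  jaw=[0.2,0.2,0.2,0.2],
)

```text
time: 23.7
tcp_pos: [0.6352, -0.0503, 0.3485]
orientation: [-2.768, -1.485, 0.002]
contact_force: [-0.1, -1.7, -3.5]
finger_gap: 0.294
gripper_force: 30.0
```

```bash
python3 rd.py
```

```text
t24.50 F[-1.9 -1.8 -1.1] M[-0.4068  0.3523 -0.0108] p[ 0.6352 -0.0503  0.3484] yaw 0.9849 sMz 0.0375 gap 0.289 gf 30.0
```

Emit:
move_arm(
  delta_pos=[
    [0,0,0],
    [0,0,0],
    [0,0,0],
    [0,0,0],
  ],
  twist=[0.03,0.06,0.06,0.06],
  jaw=[0.2,0.2,0.2,0.2],
)

```text
time: 25.0
tcp_pos: [0.6353, -0.0503, 0.3484]
orientation: [-2.812, -1.4, 0.002]
contact_force: [-4.0, -2.9, 0.1]
finger_gap: 0.29
gripper_force: 30.0
```

```bash
python3 rd.py
```

```text
t25.80 F[-4.7 -2.1  0.8] M[-0.4318  0.8762  0.1282] p[ 0.6353 -0.0503  0.3484] yaw 0.9240 sMz 0.0232 gap 0.291 gf 30.0
```

Emit:
move_arm(
  delta_pos=[
    [0.6,-0.5,0],
    [0.6,-0.5,0],
    [0.6,-0.5,0],
    [0.6,-0.5,0],
  ],
  twist=[0.03,0.06,0.06,0.06],
  jaw=[0.2,0.2,0.2,0.2],
)

```text
time: 26.3
tcp_pos: [0.6353, -0.05, 0.3484]
orientation: [2.852, 1.315, -0.003]
contact_force: [-4.8, -3.8, 0.1]
finger_gap: 0.292
gripper_force: 30.0
```

```bash
sed -i 's/m(16)$/m(24)/' rd.py; python3 rd.py
```

```text
Traceback (most recent call last):
  File "rd.py", line 9, in <module>
    if __name__=="__main__": m(24)
                             ~^^^^
  File "rd.py", line 5, in m
    arm.read_camera("wrist"); L.append(arm.get_obs())
    ~~~~~~~~~~~~~~~^^^^^^^^^
ValueError: 200 camera calls are used up
```

Emit:
move_arm(
  delta_pos=[
    [0,0,0],
    [0,0,0],
    [0,0,0],
    [0,0,0],
  ],
  twist=[-0.03,-0.06,-0.06,-0.06],
  jaw=[0.2,0.2,0.2,0.2],
)

```text
time: 27.5
tcp_pos: [0.6352, -0.05, 0.3484]
orientation: [2.812, 1.399, -0.002]
contact_force: [-5.2, -3.5, 1.7]
finger_gap: 0.291
gripper_force: 30.0
```

```bash
python3 rd.py
```

```text
Traceback (most recent call last):
  File "rd.py", line 9, in <module>
    if __name__=="__main__": m(24)
                             ~^^^^
  File "rd.py", line 5, in m
    arm.read_camera("wrist"); L.append(arm.get_obs())
    ~~~~~~~~~~~~~~~^^^^^^^^^
ValueError: 200 camera calls are used up
```

```bash
cat > q.py <<'E'
from rig import arm
o=arm.get_obs(); print(round(o["time"],3),"tau6 %.4f Mz %.4f q6 %.4f qd6 %.4f"%(o["tau"][5],o["moment"][2],o["qpos"][5],o["qd"][5]),o["contact_force"].round(1))
E
python3 q.py
```

```text
27.5 tau6 0.0059 Mz 0.0415 q6 0.4606 qd6 -0.0003 [-5.2 -3.5  1.7]
```

Emit:
move_arm(
  delta_pos=[
    [0,0,0],
  ],
  twist=[0],
  jaw=[0.2],
)

```text
time: 27.62
tcp_pos: [0.6353, -0.05, 0.3484]
orientation: [2.812, 1.399, -0.002]
contact_force: [-3.6, -4.2, 1.1]
finger_gap: 0.292
gripper_force: 30.0
```

```bash
python3 q.py
```

```text
27.625 tau6 0.0054 Mz 0.0110 q6 0.4606 qd6 0.0006 [-3.6 -4.2  1.1]
```

Emit:
move_arm(
  delta_pos=[
    [0,0,0],
    [0,0,0],
  ],
  twist=[0,0],
  jaw=[0.2,0.2],
)

```text
time: 27.88
tcp_pos: [0.6352, -0.05, 0.3484]
orientation: [2.812, 1.399, -0.003]
contact_force: [-5.6, -3.7, 1.0]
finger_gap: 0.29
gripper_force: 30.0
```

```bash
python3 q.py
```

```text
27.875 tau6 0.0052 Mz 0.0170 q6 0.4606 qd6 -0.0003 [-5.6 -3.7  1. ]
```

Emit:
move_arm(
  delta_pos=[
    [0,0,0],
    [0,0,0],
    [0,0,0],
    [0,0,0],
  ],
  twist=[0.03,0.06,0.06,0.06],
  jaw=[0.2,0.2,0.2,0.2],
)

```text
time: 28.38
tcp_pos: [0.6353, -0.05, 0.3484]
orientation: [2.852, 1.315, -0.002]
contact_force: [-4.9, -3.3, 0.2]
finger_gap: 0.294
gripper_force: 30.0
```

```bash
python3 q.py
```

```text
28.375 tau6 0.1470 Mz 0.1523 q6 0.5202 qd6 0.0006 [-4.9 -3.3  0.2]
```

Emit:
move_arm(
  delta_pos=[
    [0,0,0],
    [0,0,0],
  ],
  twist=[0,0],
  jaw=[0.2,0.2],
)

```text
time: 28.62
tcp_pos: [0.6353, -0.05, 0.3484]
orientation: [2.852, 1.315, -0.002]
contact_force: [-5.2, -3.5, 0.0]
finger_gap: 0.291
gripper_force: 30.0
```

```bash
python3 q.py
```

```text
28.625 tau6 0.1476 Mz 0.1418 q6 0.5202 qd6 -0.0005 [-5.2 -3.5  0. ]
```

Emit:
move_arm(
  delta_pos=[
    [0.5,-1,0],
    [0.5,-1,0],
    [0.5,-1,0],
    [0.5,-1,0],
  ],
  twist=[-0.03,-0.06,-0.06,-0.06],
  jaw=[0.2,0.2,0.2,0.2],
)

```text
time: 29.12
tcp_pos: [0.6351, -0.0496, 0.3484]
orientation: [2.81, 1.398, -0.003]
contact_force: [-3.9, -4.5, 0.3]
finger_gap: 0.293
gripper_force: 30.0
```

```bash
python3 q.py
```

```text
29.125 tau6 0.0079 Mz -0.0272 q6 0.4620 qd6 -0.0011 [-3.9 -4.5  0.3]
```

Emit:
move_arm(
  delta_pos=[
    [0,0,0],
    [0,0,0],
    [0,0,0],
    [0,0,0],
  ],
  twist=[-0.03,-0.06,-0.06,-0.06],
  jaw=[0.2,0.2,0.2,0.2],
)

```text
time: 29.62
tcp_pos: [0.6351, -0.0496, 0.3484]
orientation: [2.767, 1.482, -0.003]
contact_force: [-3.8, -5.1, -0.1]
finger_gap: 0.291
gripper_force: 30.0
```

```bash
python3 q.py
```

```text
29.625 tau6 -0.0099 Mz -0.0384 q6 0.4021 qd6 0.0005 [-3.8 -5.1 -0.1]
```

Emit:
move_arm(
  delta_pos=[
    [0,0,0],
    [0,0,0],
    [0,0,0],
    [0,0,0],
  ],
  twist=[-0.03,-0.06,-0.06,-0.06],
  jaw=[0.2,0.2,0.2,0.2],
)

```text
time: 30.12
tcp_pos: [0.6351, -0.0496, 0.3484]
orientation: [2.722, 1.564, -0.003]
contact_force: [-4.2, -5.2, 0.3]
finger_gap: 0.291
gripper_force: 30.0
```

```bash
python3 q.py
```

```text
30.125 tau6 -0.0266 Mz -0.0067 q6 0.3421 qd6 0.0008 [-4.2 -5.2  0.3]
```

Emit:
move_arm(
  delta_pos=[
    [0,0,0],
    [0,0,0],
    [0,0,0],
    [0,0,0],
  ],
  twist=[-0.03,-0.06,-0.06,-0.06],
  jaw=[0.2,0.2,0.2,0.2],
)

```text
time: 30.62
tcp_pos: [0.635, -0.0496, 0.3484]
orientation: [2.674, 1.645, -0.003]
contact_force: [-4.8, -4.7, -0.4]
finger_gap: 0.292
gripper_force: 30.0
```

```bash
python3 q.py
```

```text
30.625 tau6 -0.0433 Mz -0.0479 q6 0.2822 qd6 -0.0014 [-4.8 -4.7 -0.4]
```

Emit:
move_arm(
  delta_pos=[
    [0,0,0],
    [0,0,0],
    [0,0,0],
    [0,0,0],
  ],
  twist=[-0.03,-0.06,-0.06,-0.06],
  jaw=[0.2,0.2,0.2,0.2],
)

```text
time: 31.12
tcp_pos: [0.635, -0.0496, 0.3484]
orientation: [2.623, 1.725, -0.003]
contact_force: [-4.2, -4.8, -0.0]
finger_gap: 0.291
gripper_force: 30.0
```

```bash
python3 q.py
```

```text
31.125 tau6 -0.0599 Mz -0.0578 q6 0.2222 qd6 -0.0022 [-4.2 -4.8 -0. ]
```

Emit:
move_arm(
  delta_pos=[
    [0,0,0],
    [0,0,0],
    [0,0,0],
    [0,0,0],
  ],
  twist=[-0.03,-0.06,-0.06,-0.06],
  jaw=[0.2,0.2,0.2,0.2],
)

```text
time: 31.62
tcp_pos: [0.635, -0.0496, 0.3484]
orientation: [2.57, 1.803, -0.003]
contact_force: [-4.2, -5.3, -0.0]
finger_gap: 0.291
gripper_force: 30.0
```

```bash
python3 q.py
```

```text
31.625 tau6 -0.0713 Mz -0.0961 q6 0.1622 qd6 -0.0003 [-4.2 -5.3 -0. ]
```

Emit:
move_arm(
  delta_pos=[
    [0.3,-1,0],
    [0.3,-1,0],
    [0.3,-1,0],
    [0.3,-1,0],
  ],
  twist=[-0.03,-0.06,-0.06,-0.06],
  jaw=[0.2,0.2,0.2,0.2],
)

```text
time: 32.12
tcp_pos: [0.6346, -0.0493, 0.3483]
orientation: [2.514, 1.878, -0.003]
contact_force: [-3.1, -6.6, -0.7]
finger_gap: 0.289
gripper_force: 30.0
```

```bash
python3 q.py
```

```text
32.125 tau6 -0.0767 Mz -0.0378 q6 0.1030 qd6 0.0003 [-3.1 -6.6 -0.7]
```

Emit:
move_arm(
  delta_pos=[
    [0,0,0],
    [0,0,0],
    [0,0,0],
    [0,0,0],
  ],
  twist=[-0.03,-0.06,-0.06,-0.06],
  jaw=[0.2,0.2,0.2,0.2],
)

```text
time: 32.62
tcp_pos: [0.6346, -0.0493, 0.3484]
orientation: [2.457, 1.953, -0.003]
contact_force: [-2.8, -6.4, -2.2]
finger_gap: 0.292
gripper_force: 30.0
```

```bash
python3 q.py
```

```text
32.625 tau6 -0.0709 Mz -0.0111 q6 0.0430 qd6 -0.0005 [-2.8 -6.4 -2.2]
```

Emit:
move_arm(
  delta_pos=[
    [0,0,0],
    [0,0,0],
    [0,0,0],
    [0,0,0],
  ],
  twist=[0.03,0.06,0.06,0.06],
  jaw=[0.2,0.2,0.2,0.2],
)

```text
time: 33.12
tcp_pos: [0.6346, -0.0493, 0.3484]
orientation: [2.513, 1.879, -0.003]
contact_force: [-2.5, -5.6, -0.5]
finger_gap: 0.289
gripper_force: 30.0
```

```bash
python3 q.py
```

```text
33.125 tau6 0.0585 Mz 0.0421 q6 0.1026 qd6 0.0017 [-2.5 -5.6 -0.5]
```

Emit:
move_arm(
  delta_pos=[
    [0,0,0],
    [0,0,0],
    [0,0,0],
    [0,0,0],
  ],
  twist=[0.03,0.06,0.06,0.06],
  jaw=[0.2,0.2,0.2,0.2],
)

```text
time: 33.62
tcp_pos: [0.6346, -0.0493, 0.3484]
orientation: [2.569, 1.802, -0.002]
contact_force: [-2.4, -6.0, -1.1]
finger_gap: 0.295
gripper_force: 30.0
```

```bash
python3 q.py
```

```text
33.625 tau6 0.0591 Mz 0.0557 q6 0.1626 qd6 -0.0006 [-2.4 -6.  -1.1]
```

Emit:
move_arm(
  delta_pos=[
    [0,0,0],
    [0,0,0],
    [0,0,0],
    [0,0,0],
  ],
  twist=[0.03,0.06,0.06,0.06],
  jaw=[0.2,0.2,0.2,0.2],
)

```text
time: 34.12
tcp_pos: [0.6347, -0.0493, 0.3484]
orientation: [2.621, 1.724, -0.002]
contact_force: [-2.6, -6.2, -0.6]
finger_gap: 0.292
gripper_force: 30.0
```

```bash
python3 q.py
```

```text
34.125 tau6 0.0660 Mz 0.0895 q6 0.2226 qd6 -0.0009 [-2.6 -6.2 -0.6]
```

Emit:
move_arm(
  delta_pos=[
    [0,0,0],
    [0,0,0],
    [0,0,0],
    [0,0,0],
  ],
  twist=[0.03,0.06,0.06,0.06],
  jaw=[0.2,0.2,0.2,0.2],
)

```text
time: 34.62
tcp_pos: [0.6347, -0.0493, 0.3484]
orientation: [2.672, 1.645, -0.002]
contact_force: [-2.5, -6.1, -0.7]
finger_gap: 0.296
gripper_force: 30.0
```

```bash
python3 q.py
```

```text
34.625 tau6 0.0825 Mz 0.0890 q6 0.2826 qd6 -0.0002 [-2.5 -6.1 -0.7]
```

Emit:
move_arm(
  delta_pos=[
    [0,0,0],
    [0,0,0],
    [0,0,0],
    [0,0,0],
  ],
  twist=[0.03,0.06,0.06,0.06],
  jaw=[0.2,0.2,0.2,0.2],
)

```text
time: 35.12
tcp_pos: [0.6347, -0.0493, 0.3484]
orientation: [2.72, 1.564, -0.002]
contact_force: [-3.2, -5.8, -0.2]
finger_gap: 0.292
gripper_force: 30.0
```

```bash
python3 q.py
```

```text
35.125 tau6 0.0992 Mz 0.1179 q6 0.3425 qd6 -0.0010 [-3.2 -5.8 -0.2]
```

Joint-6 torque is clean. Forward contact starts at about 0.854 rad, and the load slope is clear. For about 12 N I turn to 1.10 rad total, relaxing the side force.

Emit:
move_arm(
  delta_pos=[
    [-0.6,0,0],
    [-1.2,0,0],
    [-1.2,0,0],
    [-1.2,0,0],
    [-1.2,0,0],
  ],
  twist=[0.03,0.06,0.1,0.1,0.1],
  jaw=[0.2,0.2,0.2,0.2,0.2],
)

```text
time: 35.75
tcp_pos: [0.6345, -0.0497, 0.3484]
orientation: [2.795, 1.426, 0.002]
contact_force: [-1.2, -5.2, -1.5]
finger_gap: 0.293
gripper_force: 30.0
```

```bash
python3 q.py
```

```text
35.75 tau6 0.1086 Mz 0.0889 q6 0.4407 qd6 -0.0007 [-1.2 -5.2 -1.5]
```

Emit:
move_arm(
  delta_pos=[
    [0,0,0],
    [0,0,0],
    [0,0,0],
    [0,0,0],
  ],
  twist=[-0.03,-0.06,-0.06,-0.06],
  jaw=[0.2,0.2,0.2,0.2],
)

```text
time: 36.25
tcp_pos: [0.6345, -0.0497, 0.3484]
orientation: [2.752, 1.509, 0.002]
contact_force: [-1.6, -4.5, -2.1]
finger_gap: 0.293
gripper_force: 30.0
```

```bash
python3 q.py
```

```text
36.25 tau6 -0.0140 Mz 0.0178 q6 0.3811 qd6 -0.0005 [-1.6 -4.5 -2.1]
```

Emit:
move_arm(
  delta_pos=[
    [0,0,0],
    [0,0,0],
    [0,0,0],
    [0,0,0],
  ],
  twist=[0.03,0.06,0.06,0.06],
  jaw=[0.2,0.2,0.2,0.2],
)

```text
time: 36.75
tcp_pos: [0.6345, -0.0497, 0.3484]
orientation: [2.795, 1.427, 0.002]
contact_force: [-0.7, -5.3, -1.5]
finger_gap: 0.295
gripper_force: 30.0
```

```bash
python3 q.py
```

```text
36.75 tau6 0.1270 Mz 0.1333 q6 0.4407 qd6 -0.0009 [-0.7 -5.3 -1.5]
```

The torque is 0.127, giving a load of about 11.4 N by torque and 13 N by angle. I release and lift.

Emit:
move_arm(
  delta_pos=[
    [0,0,0],
    [0,0,0],
    [0,0,0],
    [0,0,0],
    [0,0,-40],
    [0,0,-80],
    [0,0,-100],
    [0,0,-100],
  ],
  twist=[0,0,0,0,0,0,0,0],
  jaw=[0.45,0.6,0.6,0.6,0.6,0.6,0.6,0.6],
)

```text
time: 37.75
tcp_pos: [0.634, -0.0488, 0.4503]
orientation: [2.795, 1.428, 0.006]
contact_force: [-0.2, -0.1, -0.1]
finger_gap: 0.6
gripper_force: 0.0
```

```bash
python3 q.py; python3 -c "
from rig import arm
print(arm.sign_off())"
```

```text
37.75 tau6 0.0006 Mz -0.0506 q6 0.4397 qd6 -0.0015 [-0.2 -0.1 -0.1]
the job is handed in; nothing more can be done
None
```

The job is handed in at 37.75 s: the carriage is home and the knob is turned so the foot bears on the tappet at an estimated 11–13 N (at most about 15–18 N during the feel). The gripper is clear and I never went near the spares. The ring mark hadn't moved when I last checked, about halfway through the turn, but the camera calls ran out before a final look.

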